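# Stack springs, coupler and cup on a coil-over damper

## Robot

A 7-joint arm with a two-finger parallel gripper is mounted at the origin on the work surface. World frame = base frame: x ahead of the robot, y to its left, z up, the work surface at z = 0. Lengths are in m, angles in rad, forces in N, time in s.
With the tool pointing down it reaches from about 0.4 to 0.925 m from the base axis. Payload 4.1 kg.
Tool frame: the origin (TCP) lies at the very end of the fingers, on their centre line; the grasp point (between the pads) lies 19 mm behind it; z points along the fingers, y is the line along which they close (so a half turn about z gives the same grasp; the last joint's range is limited). The gripper opens to 85 mm and grips with 20 to 120 N. Pads are 22 mm wide; open, the fingers measure 114 mm over their backs; the gripper's body (76 mm by 85 mm) begins 54 mm behind the grasp point. The pads swing forward as they close: fully open they stand 13 mm farther back than shut.
Start: joints at [-1.439, 0.398, 0.045, 1.537, -0.019, 1.207, -0.051], TCP at [0.149, 0.633, 0.231] pointing down, gripper open.
Joint ranges: [-2.82, 2.82], [-0.49, 2.23], [-1.37, 1.46], [0, 2.46], [-1.36, 4.5], [0.23, 2], [-2.94, 2.94]. Speed limits (rad/s): [2.57, 2.57, 3.14, 3.14, 3.14, 3.14, 3.14].

## Interface

Orientations are given as a rotation vector (axis times angle).
In Python, from bench import monitor, eyes, ctrl gives the robot as it stands.
- The arm moves only by the shell command python3 -m crank 'ROWS' [FORCE]. ROWS is rows parted by semicolons, their numbers by spaces, 1 to 20 of them, each of 5 numbers: the finger opening in m, then dx, dy, dz in m, then a turn about the tool's z in rad; each row shifts and turns the commanded pose from where the row before left it, along the tool's axes as they then stand; what a row does not reach is not made up. A row lasts 1/8 s, in which the tool goes at most 0.0625 m and 0.188 rad, less where a joint would pass 70% of its speed; a pose out of reach is approached as far as the arm can. The fingers move at their own pace and stop on an object; FORCE is the grip in N (left out, the last holds). Time passes only in rows, so rows that do not move let the fingers close. It prints the time, the measured TCP pose, the force, the opening and the grip force at its end.
- monitor.observe(): the state, without advancing time (a new reading comes with each control period).
- eyes.grab_frame(name): name is "scene" or "side" or "wrist"; returns a dict with "image" (384x512x3 uint8, blue, green, red), "depth" (384x512 float32, m along the optical axis (not along the pixel's ray), 0 where there is no reading), "intrinsics" (3x3 intrinsics, pixels), "position" and "rotation" of the camera in the world; the wrist camera has in their place "tool_from_camera" (4x4, takes a point from camera to tool coordinates, whose origin is the TCP and whose axes are the flange's). Camera axes: x right, y up, looking along -z (the intrinsics and any distortion apply to the point x, -y, -z); pixel columns grow to the right and rows downward; lengths in m; the calibration is good to about 2 mm. A picture is of the moment at which its call begins: read the wrist's pose just before it.
- ctrl.finish_job(): hands the job in; it is judged then, once.
Trained networks look in a picture, given as the dict that the camera call returned (one of the last four; its "shot" number tells which), for a name from the list of things; names that differ only in an ending like _2 or _b are one class to them, and where a whole thing is asked for, a point or a joint stands for the part that bears it (a point fixed in the world has none). Each returns a list of dicts, best first, with "p" (0 to 1); they miss things now and then, are a little off and sometimes report something else, mostly with a low value. They report only what shows in the picture. A call takes as long as a camera call. They do not tell look-alikes from the thing itself.
- eyes.look_for(picture, target): "box" ([left, top, right, bottom] in pixels, round what is visible of it).
The state is a dict: "clock": time; "joints": joint angles; "joint_vel": joint speeds; "joint_efforts": joint torques, N m; "ee_pos": TCP position; "tcp_rot": TCP orientation; "wrist_force": force on the tool from outside, world axes, zero at the start; "moment": the same for the moment, N m; "finger_gap": finger opening in m; "grasp_force": force on a finger pad.
Only numpy, scipy, OpenCV 4.12 (cv2) and the standard library are available. Lean on these libraries where they do the work, as an engineer would, in place of code of your own. Each camera call takes 0.05 s, during which the arm holds its last target. There are 200 camera calls.

## Task

Build up the springs on the bare damper that stands in the clevis, from the bottom up and one piece at a time: over the shaft and down onto the grey collar goes the long blue main spring, on it the orange coupler, then the short red helper spring, and last the gold spring cup with its spigot down. Set each piece down gently, fully home and level on the one below, and let it go before fetching the next. Leave the yellow and white spare springs, the spanner, the tape and the grease pot where they are.

Things in the scene. Friction and masses are not known exactly. Their poses are not given: they have to be found in the camera images.
- damper: Bare damper upright in an aluminium clevis with gold knobs (below 70 mm, 53 mm out); fixed. Origin: centre of its round 110 mm foot, on the bench; z up its axis. Heights: grey collar, 58 mm wide, flat top at 95 (the seat); black body, 32 mm wide, bevelled top at 145; steel shaft, 12 mm wide, bevelled end at 188 mm. The finished stack's top is at 221 mm and hides the shaft's end.
- main_spring: Long blue steel coil spring standing on end; rigid. Outer diameter 54, inner 38, height 70 mm, flat ends, the same either way up, 380 g. Origin: centre of its underside, z up. Goes over shaft and body (3 mm clearance) onto the collar: origin 95 mm above the damper's.
- coupler: Orange ring: flange 60 mm wide, 10 thick, on each face a tapered spigot 8 long (32 mm wide, 25 at its end), 20 mm hole; same either way up, 70 g. Lies on a spigot, flange at height 8 to 18 mm. Origin: centre of the lower spigot's end, z up. In place: lower spigot in the main spring, flange on it, shaft through the hole; origin 157 mm above the damper's.
- helper_spring: Short red steel coil spring standing on end; rigid. Outer diameter 54, inner 38, height 32 mm, flat ends, the same either way up, 160 g. Origin: centre of its underside, z up. Stands on the coupler's flange around its upper spigot: origin 175 mm above the damper's.
- spring_cup: Gold cup: flange 60 mm wide, 10 thick, below it a tapered spigot 8 long (32 mm wide, 22 at its end), on top a low collar 36 mm wide, 4 high; central hole; 90 g. Lies spigot down, flange at height 8 to 18 mm. Origin: centre of the spigot's end, z up. In place: spigot in the helper spring, flange on it; origin 199 mm above the damper's.
- spare_main: Long yellow steel coil spring standing on end; rigid. Outer diameter 54, inner 38, height 70 mm, flat ends, the same either way up, 380 g. Origin: centre of its underside, z up. Spare of another rate: leave it.
- spare_helper: Short white steel coil spring standing on end; rigid. Outer diameter 54, inner 38, height 32 mm, flat ends, the same either way up, 160 g. Origin: centre of its underside, z up. Spare of another rate: leave it.
- c_spanner: Flat C-spanner lying on the bench, about 230 mm long, 8 mm thick, 45 mm across its steel hook, red grip; origin near its middle, x along it towards the hook. Bystander.
- tape_roll: Roll of yellow tape lying flat, 96 mm wide, 24 mm tall; origin: centre of its underside. Bystander.
- grease_pot: White pot with green lid, 60 mm wide, 46 mm tall; origin: centre of its underside. Bystander.
Things that resemble listed ones, but are neither listed nor needed, are in the scene too. Of the things like the coupler, leave any that is black; of the rest the larger one is meant. Several things have the shape of the main_spring; the one meant has the colours described above.

How it is judged:
By the outcome, as a careful person would: the job done as asked, in the order asked, and still so for the second after the job is handed in, with the robot touching nothing.
It also fails if it takes over 96 s, if anything falls off the work surface, if the arm or the gripper's body presses on something with over 40 N, if the wrist force passes 120 N, or if a joint passes its speed limit or range.

## Working session

There is one attempt and no reset: what is moved stays moved. The work goes in short steps, Python scripts to look and compute and a shell command to move; the robot and the scene stay as the last step left them, time stands still between calls to the robot, and variables do not carry over. Pictures are saved under pics/ and viewed, at most 14 in all, crops included, and the job is handed in when it is done.

```bash
ls; mkdir -p pics; python3 - <<'E'
from bench import monitor, eyes, ctrl
import cv2,numpy as np,pickle
s=monitor.observe(); print(s)
for n in ["scene","side"]:
    f=eyes.grab_frame(n); cv2.imwrite(f"pics/{n}0.png",f["image"]); pickle.dump(f,open(f"{n}0.pkl","wb"))
    print(n,f["position"],f["intrinsics"],[k for k in f])
    for t in ["damper","main_spring","coupler","helper_spring","spring_cup"]:
        print(t,[(np.round(d["box"]).astype(int).tolist(),round(d["p"],2)) for d in eyes.look_for(f,t)][:5])
E
```

```text
pics
{'clock': 0.0, 'joints': array([-1.43901392,  0.39916635,  0.04500549,  1.53788353, -0.01868762,
        1.20693549, -0.05071892]), 'joint_vel': array([-0.00042429, -0.00038178, -0.00161997,  0.00132647,  0.00011153,
       -0.00070013, -0.0017034 ]), 'joint_efforts': array([-5.14281492e-04, -4.75127506e+01,  1.36434406e+00, -2.54219735e+01,
        1.14819378e-02,  9.50126356e-03, -8.85478144e-07]), 'ee_pos': array([0.14849898, 0.63214365, 0.23027792]), 'tcp_rot': array([-3.61504497e-01, -3.12063011e+00,  3.09385362e-03]), 'wrist_force': array([-0.69848318,  0.55039313, -0.38303549]), 'moment': array([-0.00181678,  0.0098521 ,  0.01759747]), 'grasp_force': 0.0, 'finger_gap': 0.08534954024304943}
scene [ 1.06515841 -0.19676286  0.85716108] [[390.17206063   0.         253.16687128]
 [  0.         390.17206063 193.75090662]
 [  0.           0.           1.        ]] ['image', 'depth', 'intrinsics', 'position', 'rotation', 'shot']
damper [([260, 171, 306, 235], 0.86)]
main_spring [([117, 145, 143, 171], 0.96), ([76, 168, 104, 198], 0.77), ([179, 254, 208, 283], 0.63), ([120, 170, 145, 198], 0.61), ([83, 224, 111, 247], 0.49)]
coupler [([377, 176, 393, 192], 0.73), ([287, 143, 311, 161], 0.66), ([331, 165, 352, 186], 0.57)]
helper_spring [([151, 220, 169, 244], 0.7)]
spring_cup [([85, 221, 113, 246], 0.85)]
side [0.37500186 0.79755981 0.98278398] [[490.78982999   0.         249.42955798]
 [  0.         490.78982999 189.81787062]
 [  0.           0.           1.        ]] ['image', 'depth', 'intrinsics', 'position', 'rotation', 'shot']
damper [([194, 156, 242, 226], 0.8)]
main_spring [([319, 77, 335, 108], 0.9), ([330, 104, 352, 135], 0.71), ([295, 102, 318, 127], 0.64)]
coupler [([212, 264, 242, 289], 0.91), ([180, 301, 199, 324], 0.73), ([271, 241, 298, 262], 0.72)]
helper_spring [([243, 117, 262, 131], 0.49)]
spring_cup [([267, 87, 286, 101], 0.56)]
```

```bash
python3 - <<'E'
import cv2
for n in ["scene","side"]:
    cv2.imwrite(f"pics/{n}0b.png",cv2.resize(cv2.imread(f"pics/{n}0.png"),(784,588),interpolation=cv2.INTER_CUBIC))
E
```

```text
(no output)
```

View pics/scene0b.png

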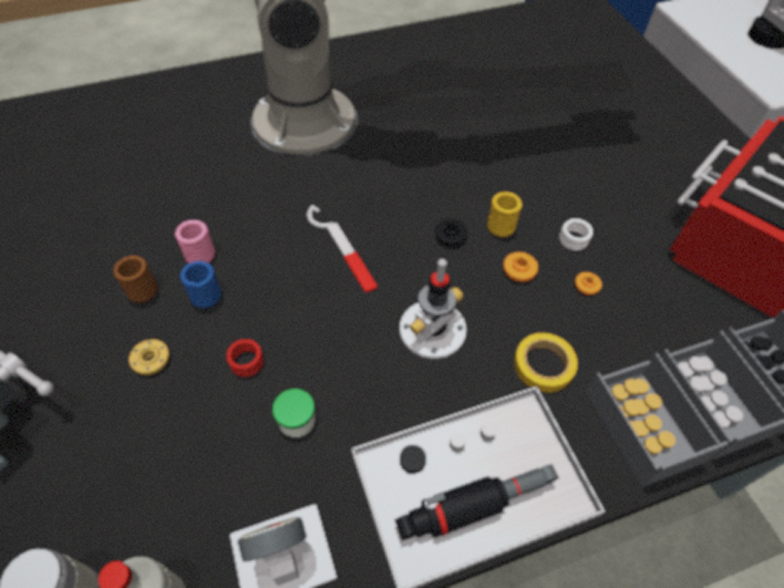

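View pics/side0b.png

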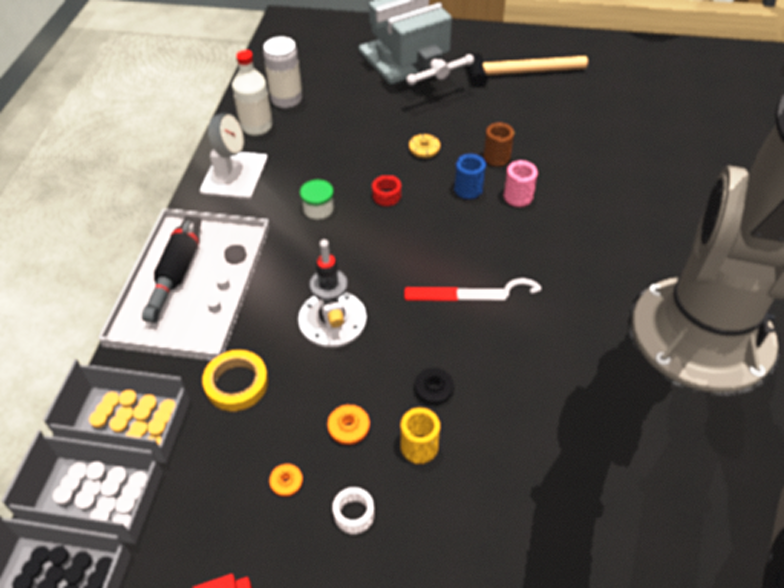

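The scene view (784x588) shows the blue spring at (201,285), the red helper at (245,358) and the gold cup at (149,357). The large orange coupler is at (520,266), with a smaller one at (588,283) and a black one at (451,233). The damper is at (435,310). The side view agrees: blue spring (470,176), red helper (387,190), gold cup (425,146), large orange coupler (349,424), damper tip (324,245).

```bash
cat > h.py <<'E'
import numpy as np,cv2
from scipy.spatial.transform import Rotation as R
from scipy.optimize import least_squares
def cloud(f,P=None,Rm=None):
    d=f["depth"];K=f["intrinsics"];v,u=np.mgrid[:d.shape[0],:d.shape[1]]
    p=np.stack([(u-K[0,2])/K[0,0]*d,-(v-K[1,2])/K[1,1]*d,-d],-1)
    if "position" in f: M=np.asarray(f["rotation"]);M=M if M.shape==(3,3) else R.from_rotvec(M).as_matrix(); w=p@M.T+f["position"]
    else:
        T=f["tool_from_camera"]; w=(p@T[:3,:3].T+T[:3,3])@Rm.T+P
    w[d<=0]=np.nan; return w
def proj(f,x):
    q=(np.asarray(x)-f["position"])@np.asarray(f["rotation"]);K=f["intrinsics"]
    return np.array([K[0,0]*q[0]/-q[2]+K[0,2],-K[1,1]*q[1]/-q[2]+K[1,2]])
def top(w,c,r,zlo,zhi):
    m=(np.hypot(w[...,0]-c[0],w[...,1]-c[1])<r)&(w[...,2]>zlo)&(w[...,2]<zhi)
    return w[m]
def fit(p,rad):  # outer-boundary circle of known radius
    h=cv2.convexHull(p[:,:2].astype(np.float32)*1000)[:,0]/1000
    s=least_squares(lambda c:np.hypot(*(h-c).T)-rad,h.mean(0),loss="soft_l1",f_scale=.002)
    (cx,cy),r=cv2.minEnclosingCircle(h.astype(np.float32)*1000)
    return s.x,np.sqrt(np.mean(s.fun**2)),np.array([cx,cy,r])/1000
E
python3 - <<'E'
from h import *; import pickle
np.set_printoptions(precision=4,suppress=True)
px={"main":((131,184),.070,.027),"coupler":((340,173),.018,.030),"helper":((160,234),.032,.027),"cup":((97,233),.018,.030),"tape":((357,235),.024,.048)}
ps={"main":((470,170),),"coupler":((349,424),),"helper":((387,190),),"cup":((425,146),),"tape":((235,380),)}
for n in ["scene","side"]:
    f=pickle.load(open(n+"0.pkl","rb")); w=cloud(f)
    g=w[300:,:][np.isfinite(w[300:,:,2])]; print(n,"median z",np.nanmedian(w[...,2]))
    for k,(p,h,r) in px.items():
        if n=="side": p=tuple(int(a/1.531) for a in ps[k][0])
        pt=np.nanmedian(w[p[1]-6:p[1]+7,p[0]-6:p[0]+7].reshape(-1,3),0)
        c=pt[:2]
        for _ in range(3):
            q=top(w,c,.05 if k!="tape" else .07,h-.006,h+.006)
            if len(q)<5: break
            c,e,m=fit(q,r)
        print(k,pt,len(q),c,"rms",e,"minenc",m,"ztop",np.median(q[:,2]) if len(q) else None)
    p=(int(441/1.531),int(264/1.531)) if n=="scene" else (int(324/1.531),int(243/1.531))
    pt=np.nanmedian(w[p[1]-3:p[1]+12,p[0]-2:p[0]+3].reshape(-1,3),0);c=pt[:2];print("damper",pt)
    for lo,hi,r in [(.089,.1,.029),(.13,.147,.016),(.15,.195,.006),(.005,.02,.055)]:
        q=top(w,c,.08 if r>.05 else .04,lo,hi)
        if len(q)>4: print(" damper",lo,hi,len(q),q.mean(0),*fit(q,r),q[:,2].max())
E
```

```text
scene median z 0.0018493595064662527
main [ 0.4231 -0.2819  0.0522] 166 [ 0.4043 -0.2823] rms 0.0009704855239324943 minenc [ 0.4041 -0.2819  0.0276] ztop 0.06827110109503554
coupler [0.5332 0.2575 0.0199] 270 [0.532 0.258] rms 0.001026627199868364 minenc [0.5326 0.2584 0.031 ] ztop 0.019129632837925736
helper [ 0.5476 -0.2442  0.003 ] 171 [ 0.5551 -0.2428] rms 0.0008288820421124347 minenc [ 0.5552 -0.2415  0.028 ] ztop 0.03134471846763953
cup [ 0.4995 -0.3889  0.0189] 397 [ 0.5021 -0.3867] rms 0.0004638996279979515 minenc [ 0.5024 -0.3878  0.0308] ztop 0.018941706249826717
tape [0.7115 0.2182 0.0015] 672 [0.719  0.2074] rms 0.007475648319435523 minenc [0.7256 0.1994 0.0603] ztop 0.0248729067069407
damper [0.6006 0.0614 0.1706]
 damper 0.089 0.1 253 [0.6057 0.0589 0.0955] [0.5977 0.0632] 0.0007733439268019211 [0.5976 0.0634 0.0302] 0.09948052016942066
 damper 0.13 0.147 93 [0.6042 0.0586 0.1408] [0.5975 0.0624] 0.0008620151742940317 [0.5976 0.0616 0.0162] 0.1469518527278727
 damper 0.15 0.195 74 [0.5997 0.0615 0.1726] [0.5985 0.0628] 0.00088705137212028 [0.5977 0.064  0.0076] 0.192101
[... 683 characters left out ...]
84   0.034 ] ztop 0.01844466886865037
tape [0.7224 0.2014 0.0013] 692 [0.7174 0.2077] rms 0.0064826531617874555 minenc [0.724  0.1994 0.0592] ztop 0.02436085386340342
damper [0.5973 0.0654 0.1688]
 damper 0.089 0.1 248 [0.593  0.0722 0.0951] [0.5959 0.0636] 0.0013569867103208955 [0.5962 0.0638 0.0312] 0.0997653190834713
 damper 0.13 0.147 100 [0.5932 0.0704 0.1406] [0.5955 0.0636] 0.0011328930303028772 [0.5943 0.0633 0.0183] 0.14690768385701125
 damper 0.15 0.195 70 [0.595  0.0661 0.1726] [0.5955 0.0647] 0.002148361062792634 [0.5941 0.066  0.01  ] 0.19095849129481124
 damper 0.005 0.02 874 [0.5933 0.0734 0.0111] [0.6086 0.0561] 0.015936793636218517 [0.5993 0.0631 0.0769] 0.019562926239817813
```

```bash
python3 - <<'E'
from h import *; import pickle
T={"main":(.4032,-.282),"coupler":(.5313,.2582),"helper":(.5545,-.2426),"cup":(.5013,-.3864)}
ws=np.concatenate([cloud(pickle.load(open(n+"0.pkl","rb"))).reshape(-1,3) for n in ["scene","side"]])
ws=ws[np.isfinite(ws[:,2])]
for k,c in T.items():
    d=ws[:,:2]-c; r=np.hypot(*d.T); q=d[(r>.036)&(r<.13)&(ws[:,2]>.014)&(ws[:,2]<.3)]
    print(k,len(q),end=" ")
    for a in range(0,180,15):
        u=np.array([np.cos(np.radians(a)),np.sin(np.radians(a))]);s=np.abs(q@u);t=np.abs(q@[-u[1],u[0]])
        # signed dist to finger box [36..60]x[-14..14]
        dist=np.maximum(np.maximum(36e-3-s,s-60e-3),t-14e-3); print(f"{a}:{dist.min()*1000 if len(q) else 99:.0f}",end=" ")
    print()
E
```

```text
main 1876 0:6 15:4 30:12 45:20 60:25 75:22 90:20 105:30 120:37 135:19 150:8 165:4 
coupler 1643 0:19 15:15 30:25 45:37 60:38 75:31 90:35 105:45 120:40 135:24 150:15 165:19 
helper 432 0:32 15:40 30:41 45:34 60:37 75:56 90:48 105:49 120:74 135:77 150:60 165:37 
cup 587 0:27 15:18 30:12 45:5 60:0 75:-1 90:0 105:4 120:12 135:18 150:26 165:36
```

```bash
cat > go.py <<'E'
import sys
from h import *
from bench import monitor
def go(t,yaw=None):
    s=monitor.observe();M=R.from_rotvec(s["tcp_rot"]).as_matrix();d=M.T@(np.array(t)-s["ee_pos"])
    print("pos",np.round(s["ee_pos"],4),"closing deg %.1f"%np.degrees(np.arctan2(M[1,1],M[0,1])),"delta tool",np.round(d,4),"rows>=%.1f"%(np.linalg.norm(d)/.0625),"tilt %.4f"%np.arccos(-M[2,2]),"j7 %.2f"%s["joints"][6],"t %.2f"%s["clock"])
if __name__=="__main__": go([float(a) for a in sys.argv[1:4]])
E
python3 -m crank '.085 -.0441 -.034 -.007 0;.085 -.0441 -.034 -.007 0;.085 -.0441 -.034 -.007 0;.085 -.0441 -.034 -.007 0;.085 -.0441 -.034 -.007 0;.085 -.0441 -.034 -.007 0;.085 -.0441 -.034 -.007 0;.085 -.0441 -.034 -.007 0;.085 -.0441 -.034 -.007 0;.085 -.0441 -.034 -.007 0;.085 0 -.054 .011 0;.085 0 -.054 .011 0;.085 -.002 -.054 .011 0;.085 -.002 -.054 .011 0;.085 -.002 -.054 .011 0;.085 -.002 -.054 .011 0;.085 -.002 -.054 .011 0;.085 0 -.054 .011 0;.085 0 -.054 .011 0' 60; python3 go.py .4032 -.282 .2
```

```text
clock: 2.98
ee_pos: [0.3986, -0.2759, 0.2024]
tcp_rot: [0.36, 3.119, 0.001]
wrist_force: [0.9, 0.2, -0.4]
finger_gap: 0.0851
grasp_force: 0.0
pos [ 0.3986 -0.2759  0.2024] closing deg 76.8 delta tool [-0.0058 -0.0049  0.0024] rows>=0.1 tilt 0.0018 j7 2.01 t 2.98
```

```bash
cat > wr.py <<'E'
from h import *; from bench import monitor,eyes
import sys
def shot(name):
    s=monitor.observe();f=eyes.grab_frame("wrist");M=R.from_rotvec(s["tcp_rot"]).as_matrix()
    cv2.imwrite(f"pics/{name}.png",f["image"]); return f,cloud(f,s["ee_pos"],M),s
def main(name,c,h,rad,search=.05,tol=.005):
    f,w,s=shot(name);c=np.array(c)
    print("plane z",np.nanmedian(w[...,2]))
    for _ in range(4):
        q=top(w,c,search,h-tol,h+tol)
        if len(q)<10: print("few",len(q));break
        c,e,m=fit(q,rad)
    else: print(name,len(q),"c",np.round(c,4),"rms %.4f"%e,"enc",np.round(m,4),"ztop %.4f"%np.median(q[:,2]))
    return f,w
if __name__=="__main__": main(sys.argv[1],[float(sys.argv[2]),float(sys.argv[3])],float(sys.argv[4]),float(sys.argv[5]))
E
python3 wr.py w1 .4032 -.282 .07 .027
```

```text
plane z 0.0003520235822087048
w1 1450 c [ 0.4038 -0.2833] rms 0.0006 enc [ 0.4037 -0.2831  0.0269] ztop 0.0678
```

View pics/w1.png

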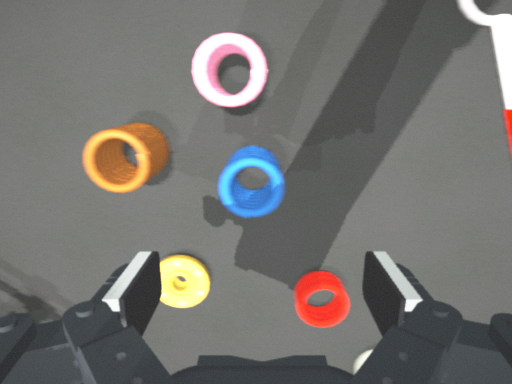

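The wrist view shows the blue spring at (252,183) with clear space left and right, where the fingers will go. The red helper is at (322,299) and the gold cup at (183,281).

```bash
python3 -m crank '.085 0 0 .045 0;.085 0 0 .04 0;.085 0 0 0 0'; python3 go.py .4037 -.283 .034
```

```text
clock: 3.4
ee_pos: [0.3967, -0.2731, 0.1153]
tcp_rot: [-0.362, -3.115, -0.002]
wrist_force: [-0.2, -0.1, -0.4]
finger_gap: 0.0851
grasp_force: 0.0
pos [ 0.3967 -0.2731  0.1153] closing deg 76.8 delta tool [-0.0096 -0.0081  0.0812] rows>=1.3 tilt 0.0064 j7 2.13 t 3.40
```

```bash
python3 -m crank '.085 -.0096 -.0081 .01 0;.085 0 0 0 0;.085 0 0 0 0'; python3 go.py .4037 -.283 .034
```

```text
clock: 3.78
ee_pos: [0.4069, -0.2846, 0.1085]
tcp_rot: [0.361, 3.119, 0.0]
wrist_force: [0.6, 0.8, -0.3]
finger_gap: 0.0848
grasp_force: 0.0
pos [ 0.4069 -0.2846  0.1085] closing deg 76.8 delta tool [0.0036 0.0008 0.0745] rows>=1.2 tilt 0.0018 j7 2.17 t 3.77
```

```bash
python3 -m crank '.085 .003 .0008 .03 0;.085 0 0 0 0;.085 0 0 0 0;.085 0 0 0 0'; python3 go.py .4037 -.283 .034
```

```text
clock: 4.28
ee_pos: [0.4044, -0.2835, 0.0784]
tcp_rot: [0.361, 3.119, -0.001]
wrist_force: [0.5, -1.0, 0.3]
finger_gap: 0.0847
grasp_force: 0.0
pos [ 0.4044 -0.2835  0.0784] closing deg 76.8 delta tool [0.0009 0.0003 0.0444] rows>=0.7 tilt 0.0021 j7 2.21 t 4.28
```

```bash
python3 -m crank '.085 .0006 .0003 .022 0;.085 0 0 .022 0;.085 0 0 0 0;.05 0 0 0 0;.05 0 0 0 0;.05 0 0 0 0;.05 0 0 0 0;.05 0 0 0 0;.05 0 0 0 0' 60; python3 go.py .4037 -.283 .2
```

```text
clock: 5.4
ee_pos: [0.4039, -0.2834, 0.0347]
tcp_rot: [0.361, 3.118, -0.001]
wrist_force: [-1.3, 0.6, 5.0]
finger_gap: 0.0529
grasp_force: 62.2
pos [ 0.4039 -0.2834  0.0347] closing deg 76.8 delta tool [-1.000e-04  4.000e-04 -1.653e-01] rows>=2.6 tilt 0.0024 j7 2.27 t 5.40
```

```bash
python3 -m crank '.05 0 0 -.02 0;.05 0 0 -.055 0;.05 0 0 -.055 0;.05 0 0 -.055 0;.05 -.01 .025 -.045 0;.05 -.0194 .049 0 0;.05 -.0194 .049 0 0;.05 -.0194 .049 0 0;.05 -.0194 .049 0 0;.05 -.0194 .049 0 0;.05 -.0194 .049 0 0;.05 -.0194 .049 0 0;.05 -.01 .024 0 0;.05 0 0 0 0;.05 0 0 0 0'; python3 go.py .5967 .0634 .265
python3 wr.py w2 .5967 .0634 .095 .029
```

```text
clock: 7.28
ee_pos: [0.6434, 0.062, 0.2628]
tcp_rot: [-0.363, -3.119, 0.002]
wrist_force: [-0.2, -0.8, -4.9]
finger_gap: 0.0527
grasp_force: 65.6
pos [0.6434 0.062  0.2628] closing deg 76.7 delta tool [ 0.0458 -0.0094 -0.0021] rows>=0.7 tilt 0.0021 j7 1.40 t 7.28
plane z 0.0010125601790726413
w2 2029 c [0.5972 0.0629] rms 0.0013 enc [0.5974 0.0628 0.0306] ztop 0.0950
```

View pics/w2.png

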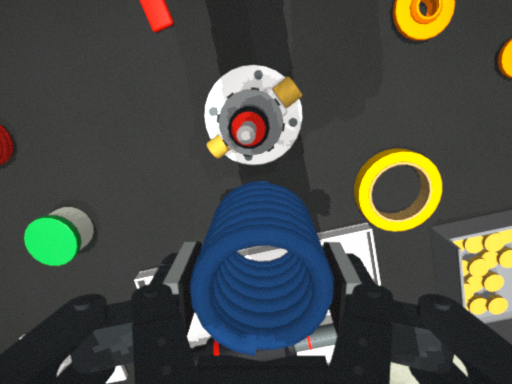

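The wrist view shows the spring held level at (262,280). The damper is unobstructed at (250,120), with its shaft tip at (243,133).

```bash
cat > held.py <<'E'
import sys; from wr import *
def held(name,ht,rad,damp=True,tol=.005):
    # ht: expected height of held top above TCP
    f,w,s=shot(name);M=R.from_rotvec(s["tcp_rot"]).as_matrix();t=(w-s["ee_pos"])@M  # tool coords
    m=(np.hypot(t[...,0],t[...,1])<rad+.004)&(np.abs(-t[...,2]-ht)<tol)
    q=t[m]; print("held pts",len(q),"top height %.4f"%-np.median(q[:,2]))
    if len(q)>10: c,e,mm=fit(q,rad);print("held centre tool",np.round(c,4),"rms %.4f"%e,np.round(mm,4)); cw=(M@[c[0],c[1],0]);print("offset world",np.round(cw,4))
    # top-plane tilt
    A=np.c_[q[:,:2],np.ones(len(q))];k=np.linalg.lstsq(A,q[:,2],rcond=None)[0];print("tilt slopes",np.round(k[:2],3))
    return f,w,s,t
if __name__=="__main__":
    f,w,s,t=held(sys.argv[1],float(sys.argv[2]),float(sys.argv[3]))
    for lo,hi,r in [(.09,.1,.029),(.135,.147,.016),(.15,.186,.006),(.186,.194,.006)]:
        q=top(w,(.5968,.0632),.035,lo,hi)
        if len(q)>8: c,e,m=fit(q,r);print(lo,len(q),"fit",np.round(c,4),"%.4f"%e,"enc",np.round(m,4),"mean",np.round(q.mean(0),4))
E
python3 held.py w3 .0353 .027
```

```text
held pts 8147 top height 0.0331
held centre tool [0.0003 0.0011] rms 0.0021 [ 0.0012 -0.      0.0306]
offset world [-0.      0.0012 -0.    ]
tilt slopes [-0.002  0.023]
0.09 2011 fit [0.5974 0.0629] 0.0013 enc [0.5974 0.0629 0.0306] mean [0.5942 0.0647 0.095 ]
0.135 864 fit [0.5974 0.0629] 0.0003 enc [0.5973 0.063  0.0158] mean [0.5956 0.064  0.144 ]
0.15 145 fit [0.5973 0.063 ] 0.0002 enc [0.5973 0.0629 0.006 ] mean [0.5954 0.0643 0.1773]
0.186 195 fit [0.5975 0.0625] 0.0006 enc [0.5976 0.0628 0.0057] mean [0.5972 0.0629 0.1875]
```

```bash
python3 -m crank '.05 .023 -.0047 0 0;.05 .0228 -.0047 0 0;.05 0 0 0 0;.05 0 0 0 0;.05 0 0 0 0'; python3 go.py .5974 .0629 .1297
```

```text
clock: 8.0
ee_pos: [0.5981, 0.0643, 0.2634]
tcp_rot: [0.363, 3.12, 0.0]
wrist_force: [-1.0, -0.2, -4.3]
finger_gap: 0.0528
grasp_force: 65.7
pos [0.5981 0.0643 0.2634] closing deg 76.7 delta tool [ 0.0005 -0.0015  0.1337] rows>=2.1 tilt 0.0007 j7 1.36 t 8.00
```

```bash
python3 -m crank '.05 .0005 -.0015 .025 0;.05 0 0 .03 0;.05 0 0 .025 0;.05 0 0 0 0;.05 0 0 0 0'; python3 go.py .5974 .0629 .1297
```

```text
clock: 8.62
ee_pos: [0.5979, 0.0631, 0.1844]
tcp_rot: [0.362, 3.119, 0.0]
wrist_force: [-0.4, -0.4, -4.1]
finger_gap: 0.0528
grasp_force: 65.7
pos [0.5979 0.0631 0.1844] closing deg 76.8 delta tool [ 0.0006 -0.0004  0.0547] rows>=0.9 tilt 0.0020 j7 1.40 t 8.62
```

```bash
python3 -m crank '.05 .0005 -.0003 .015 0;.05 0 0 .015 0;.05 0 0 .012 0;.05 0 0 .006 0;.05 0 0 0 0;.05 0 0 0 0'; python3 go.py .5974 .0629 .1297
```

```text
clock: 9.38
ee_pos: [0.5967, 0.0631, 0.1357]
tcp_rot: [0.362, 3.12, 0.0]
wrist_force: [-0.4, 0.2, -4.3]
finger_gap: 0.0531
grasp_force: 65.6
pos [0.5967 0.0631 0.1357] closing deg 76.8 delta tool [-0.0007 -0.      0.006 ] rows>=0.1 tilt 0.0010 j7 1.43 t 9.38
```

```bash
python3 -m crank '.05 -.0003 0 .002 0;.05 0 0 .002 0;.05 0 0 .001 0;.05 0 0 .0005 0;.05 0 0 0 0;.05 0 0 0 0'; python3 go.py .5974 .0629 .1297
```

```text
clock: 10.12
ee_pos: [0.5965, 0.0631, 0.1299]
tcp_rot: [-0.361, -3.121, -0.0]
wrist_force: [-0.8, 0.5, -3.3]
finger_gap: 0.0529
grasp_force: 65.8
pos [0.5965 0.0631 0.1299] closing deg 76.8 delta tool [-0.0009 -0.      0.0002] rows>=0.0 tilt 0.0003 j7 1.43 t 10.12
```

```bash
python3 -m crank '.05 -.0006 0 .0005 0;.05 0 0 .0005 0;.05 0 0 0 0;.05 0 0 0 0'; python3 go.py .5974 .0629 .1297
```

```text
clock: 10.62
ee_pos: [0.5967, 0.063, 0.1299]
tcp_rot: [-0.362, -3.119, -0.001]
wrist_force: [-5.2, 0.4, 7.1]
finger_gap: 0.0531
grasp_force: 66.6
pos [0.5967 0.063  0.1299] closing deg 76.8 delta tool [-0.0007  0.      0.0002] rows>=0.0 tilt 0.0016 j7 1.44 t 10.62
```

```bash
python3 -m crank '.085 0 0 0 0;.085 0 0 0 0;.085 0 0 0 0;.085 0 0 0 0;.085 0 0 -.02 0;.085 0 0 -.04 0;.085 0 0 -.04 0;.085 0 0 -.04 0;.085 .02 .035 0 0;.085 .022 .035 .02 0;.085 .022 .035 .02 0;.085 .022 .035 .03 0;.085 .022 .035 .03 0;.085 0 0 0 0;.085 0 0 0 0'; python3 go.py .5313 .2582 .17; python3 wr.py w4 .5313 .2582 .018 .030;  python3 - <<'E'
from h import *; from bench import eyes
for n in ["scene","side"]:
    f=eyes.grab_frame(n); w=cloud(f); q=top(w,(.5967,.063),.045,.159,.171)
    c,e,m=fit(q,.027); print(n,len(q),c,e,m,q[:,2].mean())
    A=np.c_[q[:,:2]-c,np.ones(len(q))]; print(np.linalg.lstsq(A,q[:,2],rcond=None)[0])
E
```

```text
clock: 12.5
ee_pos: [0.533, 0.2575, 0.1701]
tcp_rot: [0.362, 3.119, 0.0]
wrist_force: [1.3, -0.5, 0.7]
finger_gap: 0.0852
grasp_force: 0.0
pos [0.533  0.2575 0.1701] closing deg 76.8 delta tool [0.0018 0.0003 0.0001] rows>=0.0 tilt 0.0020 j7 1.03 t 12.50
plane z 0.0004502593429089041
w4 2700 c [0.5317 0.2582] rms 0.0004 enc [0.5317 0.2582 0.03  ] ztop 0.0180
scene 203 [0.59654246 0.0631933 ] 0.0008391855891834605 [0.59714062 0.06338156 0.0270652 ] 0.1634655164104316
[-0.03227344 -0.025124    0.16352099]Traceback (most recent call last):
  File "<stdin>", line 4, in <module>
  File "h.py", line 18, in fit
    h=cv2.convexHull(p[:,:2].astype(np.float32)*1000)[:,0]/1000
      ~~~~~~~~~~~~~~~~~~~~~~~~~~~~~~~~~~~~~~~~~~~~~~~^^^^^
TypeError: 'NoneType' object is not subscriptable
```

View pics/w4.png

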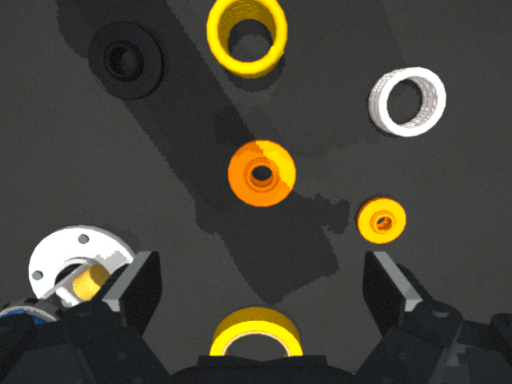

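The wrist view shows the large orange coupler at (262,173). The black one at (126,60) and the small one at (382,220) are clear of the fingers. The scene camera's 1.5 mm low bias on this surface puts the blue spring's top at home height on the damper.

```bash
python3 -m crank '.085 .0015 .0004 .05 0;.085 0 0 .05 0;.085 0 0 .03 0;.085 0 0 0 0;.085 0 0 0 0;.085 0 0 0 0'; python3 go.py .5317 .2582 .001
```

```text
clock: 13.4
ee_pos: [0.5322, 0.2592, 0.0408]
tcp_rot: [0.362, 3.118, 0.004]
wrist_force: [0.1, 0.3, -0.1]
finger_gap: 0.0851
grasp_force: 0.0
pos [0.5322 0.2592 0.0408] closing deg 76.8 delta tool [ 0.0004 -0.0012  0.0398] rows>=0.6 tilt 0.0038 j7 1.12 t 13.40
```

```bash
python3 -m crank '.085 .0004 -.001 .015 0;.085 0 0 .015 0;.085 0 0 .008 0;.085 0 0 .0015 0;.085 0 0 0 0;.085 0 0 0 0;.05 0 0 0 0;.05 0 0 0 0;.05 0 0 0 0;.05 0 0 0 0;.05 0 0 0 0' 50; python3 go.py .5317 .2582 .001
```

```text
clock: 14.78
ee_pos: [0.5304, 0.2582, 0.0002]
tcp_rot: [0.362, 3.12, 0.002]
wrist_force: [-1.6, -0.3, 4.6]
finger_gap: 0.0576
grasp_force: 52.2
pos [5.304e-01 2.582e-01 2.000e-04] closing deg 76.8 delta tool [-0.0013  0.0003 -0.0008] rows>=0.0 tilt 0.0011 j7 1.15 t 14.78
```

```bash
python3 -m crank '.05 0 0 -.01 0;.05 0 0 -.04 0;.05 0 0 -.05 0;.05 0 0 -.05 0;.05 0 0 -.05 0;.05 0 0 -.05 0;.05 0 0 0 0;.05 0 0 0 0'; python3 go.py .5974 .0629 .25; python3 held.py w5 .018 .030
```

```text
clock: 15.78
ee_pos: [0.5293, 0.2577, 0.2488]
tcp_rot: [-0.361, -3.12, 0.0]
wrist_force: [-0.0, 0.4, -0.9]
finger_gap: 0.0579
grasp_force: 53.7
pos [0.5293 0.2577 0.2488] closing deg 76.8 delta tool [-0.1108 -0.174  -0.0013] rows>=3.3 tilt 0.0011 j7 0.99 t 15.78
held pts 12672 top height 0.0176
held centre tool [-0.0015  0.0006] rms 0.0018 [0.0019 0.     0.0335]
offset world [ 0.0016  0.0002 -0.    ]
tilt slopes [-0.001 -0.002]
0.09 605 fit [0.5961 0.065 ] 0.0008 enc [0.5964 0.0642 0.0305] mean [0.5856 0.079  0.094 ]
0.135 533 fit [0.5845 0.0665] 0.0048 enc [0.5901 0.063  0.0244] mean [0.5795 0.0656 0.142 ]
0.15 953 fit [0.5779 0.0555] 0.0125 enc [0.5877 0.0609 0.0247] mean [0.5792 0.0601 0.1601]
```

View pics/w5.png

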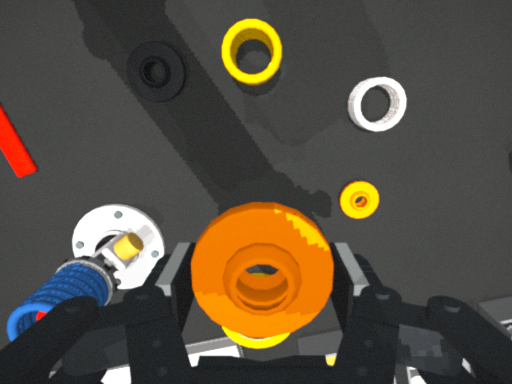

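The wrist view shows the coupler held level between the pads at (262,270), about 1.4 mm off-centre along tool x. That offset goes into the next move.

```bash
python3 -m crank '.05 -.018 -.029 0 0;.05 -.018 -.029 0 0;.05 -.018 -.029 0 0;.05 -.018 -.029 0 0;.05 -.018 -.029 0 0;.05 -.0191 -.029 0 0;.05 0 0 0 0;.05 0 0 0 0;.05 0 0 0 0'; python3 go.py .5957 .0633 .1572
```

```text
clock: 16.95
ee_pos: [0.5958, 0.0653, 0.2485]
tcp_rot: [-0.358, -3.12, -0.001]
wrist_force: [0.2, 0.3, -0.9]
finger_gap: 0.0576
grasp_force: 53.7
pos [0.5958 0.0653 0.2485] closing deg 76.9 delta tool [-0.0005 -0.002   0.0913] rows>=1.5 tilt 0.0017 j7 1.37 t 16.95
```

```bash
python3 -m crank '.05 -.0004 -.0018 .02 0;.05 0 0 .025 0;.05 0 0 .015 0;.05 0 0 0 0;.05 0 0 0 0;.05 0 0 0 0'; python3 go.py .5957 .0633 .1572
```

```text
clock: 17.7
ee_pos: [0.5971, 0.0617, 0.1903]
tcp_rot: [0.361, 3.119, 0.001]
wrist_force: [-0.7, -0.3, -1.1]
finger_gap: 0.0577
grasp_force: 53.7
pos [0.5971 0.0617 0.1903] closing deg 76.8 delta tool [0.0018 0.0012 0.0331] rows>=0.5 tilt 0.0019 j7 1.41 t 17.70
```

```bash
python3 -m crank '.05 .0012 .0009 0 0;.05 0 0 0 0;.05 0 0 0 0'; python3 go.py .5957 .0633 .1572;  python3 -m crank '.05 0 0 0 0'; python3 go.py .5957 .0633 .1572
```

```text
clock: 18.08
ee_pos: [0.5955, 0.0629, 0.1894]
tcp_rot: [0.362, 3.121, 0.0]
wrist_force: [0.8, -0.9, -0.7]
finger_gap: 0.0577
grasp_force: 53.7
pos [0.5955 0.0629 0.1894] closing deg 76.8 delta tool [-0.0001  0.0005  0.0322] rows>=0.5 tilt 0.0003 j7 1.40 t 18.07
clock: 18.2
ee_pos: [0.5955, 0.0628, 0.1893]
tcp_rot: [0.362, 3.121, 0.0]
wrist_force: [-0.1, -0.5, -0.5]
finger_gap: 0.0576
grasp_force: 53.7
pos [0.5955 0.0628 0.1893] closing deg 76.8 delta tool [-0.0001  0.0005  0.0321] rows>=0.5 tilt 0.0002 j7 1.40 t 18.20
```

```bash
python3 -m crank '.05 0 .0003 .012 0;.05 0 0 .01 0;.05 0 0 .004 0;.05 0 0 0 0;.05 0 0 0 0;.05 0 0 0 0'; python3 go.py .5957 .0633 .1572; python3 -m crank '.05 0 0 .002 0;.05 0 0 .002 0;.05 0 0 .001 0;.05 0 0 0 0;.05 0 0 0 0;.05 0 0 0 0'; python3 go.py .5957 .0633 .1572
```

```text
clock: 18.95
ee_pos: [0.5958, 0.0631, 0.1637]
tcp_rot: [0.362, 3.12, 0.001]
wrist_force: [0.1, -0.8, -1.1]
finger_gap: 0.0576
grasp_force: 53.7
pos [0.5958 0.0631 0.1637] closing deg 76.8 delta tool [0.0001 0.0001 0.0065] rows>=0.1 tilt 0.0008 j7 1.42 t 18.95
clock: 19.7
ee_pos: [0.5956, 0.0631, 0.1584]
tcp_rot: [0.362, 3.121, 0.0]
wrist_force: [-0.2, -0.6, -1.2]
finger_gap: 0.058
grasp_force: 53.7
pos [0.5956 0.0631 0.1584] closing deg 76.8 delta tool [-0.0001  0.0002  0.0012] rows>=0.0 tilt 0.0002 j7 1.42 t 19.70
```

```bash
python3 -m crank '.05 0 0 .001 0;.05 0 0 .0007 0;.05 0 0 0 0;.05 0 0 0 0;.05 0 0 0 0'; python3 go.py .5957 .0633 .1572
```

```text
clock: 20.32
ee_pos: [0.5957, 0.0631, 0.1575]
tcp_rot: [0.362, 3.12, 0.001]
wrist_force: [-1.7, -0.2, 4.9]
finger_gap: 0.0576
grasp_force: 54.1
pos [0.5957 0.0631 0.1575] closing deg 76.8 delta tool [0.0001 0.0002 0.0003] rows>=0.0 tilt 0.0007 j7 1.42 t 20.32
```

```bash
python3 -m crank '.085 0 0 0 0;.085 0 0 0 0;.085 0 0 0 0;.085 0 0 0 0;.085 0 0 -.02 0;.085 0 0 -.04 0;.085 0 0 -.04 0;.085 -.005 -.05 0 0;.085 -.005 -.051 0 0;.085 -.005 -.051 .02 0;.085 -.005 -.051 .02 0;.085 -.005 -.052 .02 0;.085 -.005 -.052 .02 0;.085 0 0 0 0;.085 0 0 0 0;.085 0 0 0 0'; python3 go.py .5545 -.2426 .17; python3 wr.py w6 .5545 -.2426 .032 .027;  python3 - <<'E'
from h import *; from bench import eyes
f=eyes.grab_frame("scene"); cv2.imwrite("pics/s2.png",cv2.resize(f["image"][100:300,180:420],(720,600),interpolation=cv2.INTER_CUBIC));w=cloud(f); q=top(w,(.597,.063),.045,.170,.1785)
c,e,m=fit(q,.030); print(len(q),c,e,m,q[:,2].mean())
A=np.c_[q[:,:2]-c,np.ones(len(q))]; print(np.linalg.lstsq(A,q[:,2],rcond=None)[0])
E
```

```text
clock: 22.32
ee_pos: [0.5556, -0.2408, 0.1769]
tcp_rot: [0.357, 3.12, 0.001]
wrist_force: [0.2, 0.3, -0.3]
finger_gap: 0.0851
grasp_force: 0.0
pos [ 0.5556 -0.2408  0.1769] closing deg 76.9 delta tool [ 0.0007 -0.002   0.0069] rows>=0.1 tilt 0.0013 j7 1.97 t 22.32
plane z 0.0003144335042346291
w6 1329 c [ 0.5557 -0.2435] rms 0.0004 enc [ 0.5557 -0.2434  0.0268] ztop 0.0306
356 [0.59760363 0.06336113] 0.0006083731566165803 [0.59764026 0.06385555 0.03030998] 0.17589872530778256
[-0.0141797   0.00621119  0.17594652]
```

View pics/s2.png

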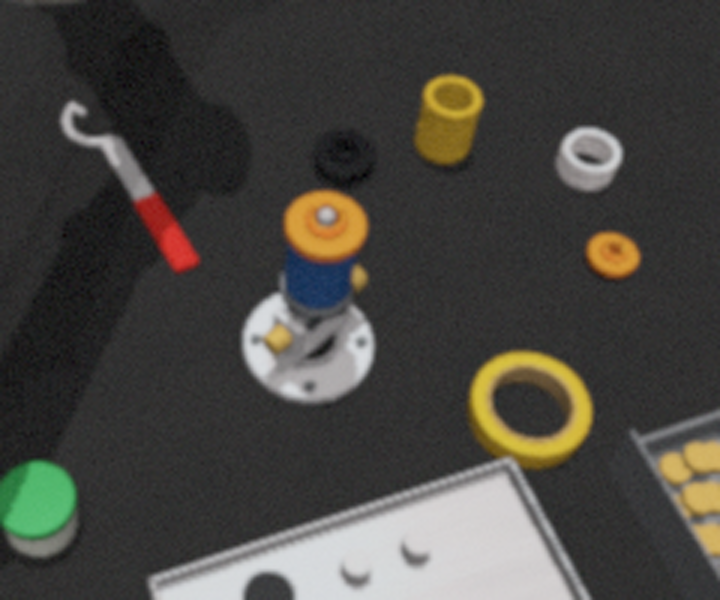

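View pics/w6.png

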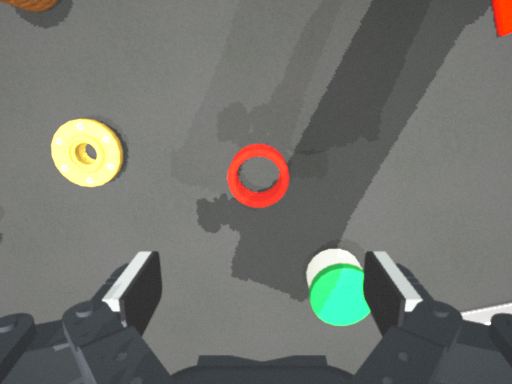

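The scene crop shows the coupler level on the blue spring at (325,225) with the shaft tip through it. In the wrist view the red helper at (258,176) is clear of the grease pot at (340,290).

```bash
python3 -m crank '.085 0 -.0027 .05 0;.085 0 0 .05 0;.085 0 0 .025 0;.085 0 0 0 0;.085 0 0 0 0;.085 0 0 0 0'; python3 go.py .5557 -.2435 .008
```

```text
clock: 23.18
ee_pos: [0.5553, -0.2456, 0.0533]
tcp_rot: [0.361, 3.118, -0.001]
wrist_force: [0.1, 0.2, -0.4]
finger_gap: 0.0854
grasp_force: 0.0
pos [ 0.5553 -0.2456  0.0533] closing deg 76.8 delta tool [0.0002 0.0021 0.0453] rows>=0.7 tilt 0.0032 j7 2.07 t 23.18
```

```bash
python3 -m crank '.085 0 .0015 .018 0;.085 0 0 .017 0;.085 0 0 .0095 0;.085 0 0 0 0;.085 0 0 0 0;.085 0 0 0 0'; python3 go.py .5557 -.2435 .008
```

```text
clock: 23.92
ee_pos: [0.5547, -0.2441, 0.0076]
tcp_rot: [0.362, 3.12, -0.0]
wrist_force: [0.5, 0.5, 0.0]
finger_gap: 0.0854
grasp_force: 0.0
pos [ 0.5547 -0.2441  0.0076] closing deg 76.8 delta tool [-0.0009  0.0008 -0.0004] rows>=0.0 tilt 0.0011 j7 2.10 t 23.93
```

```bash
python3 -m crank '.085 -.0009 .0007 0 0;.085 0 0 0 0;.05 0 0 0 0;.05 0 0 0 0;.05 0 0 0 0;.05 0 0 0 0;.05 0 0 0 0;.05 0 0 0 0' 50; python3 go.py .5557 -.2435 .008; python3 -m crank '.05 0 0 -.01 0;.05 0 0 -.04 0;.05 0 0 -.05 0;.05 0 0 -.05 0;.05 0 0 -.05 0;.05 0 0 -.05 0;.05 0 0 0 0;.05 0 0 0 0;.05 0 0 0 0';python3 go.py .5974 .0629 .25; python3 held.py w7 .024 .027
```

```text
clock: 24.92
ee_pos: [0.5556, -0.2435, 0.0075]
tcp_rot: [0.362, 3.12, -0.0]
wrist_force: [-0.7, 0.3, 5.4]
finger_gap: 0.0516
grasp_force: 53.2
pos [ 0.5556 -0.2435  0.0075] closing deg 76.8 delta tool [-0.0001  0.     -0.0005] rows>=0.0 tilt 0.0008 j7 2.10 t 24.93
clock: 26.05
ee_pos: [0.5542, -0.2424, 0.255]
tcp_rot: [-0.361, -3.117, -0.002]
wrist_force: [0.3, -0.4, -2.6]
finger_gap: 0.0515
grasp_force: 53.1
pos [ 0.5542 -0.2424  0.255 ] closing deg 76.8 delta tool [0.0277 0.3071 0.0052] rows>=4.9 tilt 0.0040 j7 1.93 t 26.05
held pts 6769 top height 0.0232
held centre tool [-0.0004  0.0013] rms 0.0018 [0.0021 0.     0.0304]
offset world [ 0.0007  0.0012 -0.    ]
tilt slopes [-0.017 -0.001]
```

View pics/w7.png

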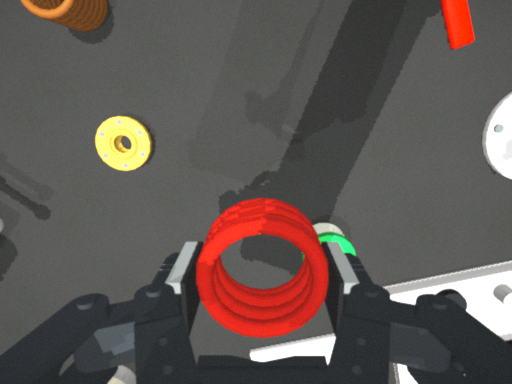

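The wrist view shows the red helper held level at (263,268), offset under 1 mm. The gold cup is at (124,143), with the vise handle near (25,195).

```bash
python3 -m crank '.05 .004 .0438 0 0;.05 .004 .0438 0 0;.05 .004 .0438 0 0;.05 .004 .0438 0 0;.05 .004 .0438 0 0;.05 .004 .0438 0 0;.05 .0037 .0438 .005 0;.05 0 0 0 0;.05 0 0 0 0;.05 0 0 0 0;.05 0 0 0 0'; python3 go.py .5973 .063 .1825
```

```text
clock: 27.48
ee_pos: [0.5984, 0.0601, 0.2522]
tcp_rot: [0.365, 3.12, -0.0]
wrist_force: [0.8, 0.9, -0.9]
finger_gap: 0.0518
grasp_force: 53.2
pos [0.5984 0.0601 0.2522] closing deg 76.6 delta tool [0.0017 0.0026 0.0697] rows>=1.1 tilt 0.0001 j7 1.38 t 27.48
```

```bash
python3 -m crank '.05 .0017 .0026 .02 0;.05 0 0 .02 0;.05 0 0 0 0;.05 0 0 0 0;.05 0 0 0 0;.05 0 0 0 0'; python3 go.py .5973 .063 .1825
```

```text
clock: 28.22
ee_pos: [0.5978, 0.0644, 0.2128]
tcp_rot: [0.362, 3.12, 0.001]
wrist_force: [0.4, 0.9, -2.1]
finger_gap: 0.0517
grasp_force: 53.2
pos [0.5978 0.0644 0.2128] closing deg 76.8 delta tool [ 0.0002 -0.0015  0.0303] rows>=0.5 tilt 0.0013 j7 1.39 t 28.23
```

```bash
python3 -m crank '.05 .0003 -.0013 .01 0;.05 0 0 .006 0;.05 0 0 0 0;.05 0 0 0 0;.05 0 0 0 0'; python3 go.py .5973 .063 .1825
```

```text
clock: 28.85
ee_pos: [0.597, 0.0633, 0.1963]
tcp_rot: [0.361, 3.12, 0.0]
wrist_force: [0.6, -0.1, -2.0]
finger_gap: 0.0515
grasp_force: 53.2
pos [0.597  0.0633 0.1963] closing deg 76.8 delta tool [-0.0003 -0.0002  0.0138] rows>=0.2 tilt 0.0006 j7 1.40 t 28.85
```

```bash
python3 -m crank '.05 0 0 .004 0;.05 0 0 .004 0;.05 0 0 .002 0;.05 0 0 .0015 0;.05 0 0 .001 0;.05 0 0 0 0;.05 0 0 0 0'; python3 go.py .5973 .063 .1825; python3 -m crank '.05 0 0 .001 0;.05 0 0 .0007 0;.05 0 0 0 0;.05 0 0 0 0'; python3 go.py .5973 .063 .1825
```

```text
clock: 29.72
ee_pos: [0.5969, 0.0632, 0.1837]
tcp_rot: [0.362, 3.12, 0.0]
wrist_force: [0.3, -0.7, -1.4]
finger_gap: 0.0515
grasp_force: 53.2
pos [0.5969 0.0632 0.1837] closing deg 76.8 delta tool [-0.0005 -0.0001  0.0012] rows>=0.0 tilt 0.0003 j7 1.41 t 29.73
clock: 30.22
ee_pos: [0.5969, 0.0632, 0.1825]
tcp_rot: [0.362, 3.12, 0.001]
wrist_force: [-2.0, -0.6, 5.3]
finger_gap: 0.0517
grasp_force: 53.8
pos [0.5969 0.0632 0.1825] closing deg 76.8 delta tool [-0.0004 -0.0001  0.    ] rows>=0.0 tilt 0.0006 j7 1.41 t 30.23
```

```bash
python3 -m crank '.085 0 0 0 0;.085 0 0 0 0;.085 0 0 0 0;.085 0 0 0 0;.085 0 0 -.02 0;.085 0 0 -.035 0;.085 0 0 -.035 0;.085 -.001 -.051 .005 0;.085 -.001 -.051 .005 0;.085 -.001 -.051 .005 0;.085 -.001 -.051 .005 0;.085 -.001 -.051 .005 0;.085 -.001 -.051 .005 0;.085 -.001 -.051 .005 0;.085 -.001 -.051 .005 0;.085 -.001 -.051 .005 0;.085 0 0 0 0;.085 0 0 0 0;.085 0 0 0 0'; python3 go.py .5013 -.3864 .23; python3 - <<'E'
from wr import *; np.set_printoptions(precision=4,suppress=True)
f,w=main("w8",(.5013,-.3864),.018,.030)
c=np.array([.502,-.387]); d=w[...,:2]-c; r=np.hypot(d[...,0],d[...,1])
m=(r>.034)&(r<.13)&(w[...,2]>.012)
q=np.c_[w[m],r[m]]; print(len(q)); 
from scipy.cluster.vq import kmeans2
if len(q)>20:
    cc,l=kmeans2(q[:,:2],4,seed=1,minit="++")
    for i in range(4): a=q[l==i]; print(len(a),a.min(0),a.max(0)) if len(a) else 0
E
python3 - <<'E'
from h import *; from bench import eyes
f=eyes.grab_frame("scene");w=cloud(f); q=top(w,(.597,.063),.045,.200,.213)
c,e,m=fit(q,.027); print(len(q),c,e,m,q[:,2].mean())
A=np.c_[q[:,:2]-c,np.ones(len(q))]; print(np.linalg.lstsq(A,q[:,2],rcond=None)[0])
cv2.imwrite("pics/s3.png",cv2.resize(f["image"][140:260,240:340],(500,600),interpolation=cv2.INTER_CUBIC))
E
```

```text
clock: 32.6
ee_pos: [0.5018, -0.3838, 0.2268]
tcp_rot: [0.357, 3.121, 0.002]
wrist_force: [-0.2, 0.1, 0.3]
finger_gap: 0.085
grasp_force: 0.0
pos [ 0.5018 -0.3838  0.2268] closing deg 77.0 delta tool [-0.0001 -0.0026 -0.0032] rows>=0.1 tilt 0.0013 j7 2.22 t 32.60
plane z 0.0004036614177284348
w8 2241 c [ 0.5016 -0.3876] rms 0.0005 enc [ 0.5016 -0.3877  0.0298] ztop 0.0181
24677
460 [ 0.373  -0.3847  0.012   0.1187] [ 0.3834 -0.3654  0.0713  0.1299]
12366 [ 0.4913 -0.3547  0.2387  0.034 ] [ 0.5242 -0.3125  0.3165  0.0747]
417 [ 0.3726 -0.4054  0.012   0.1186] [ 0.3834 -0.3847  0.0709  0.1299]
11434 [ 0.474  -0.5108  0.0737  0.034 ] [ 0.5459 -0.4114  0.3143  0.13  ]
214 [0.59772536 0.06407395] 0.00100930194602892 [0.59760046 0.06431927 0.02739416] 0.2058944965455168
[-4.36361562e-05 -9.83326704e-03  2.05892372e-01]
```

View pics/w8.png

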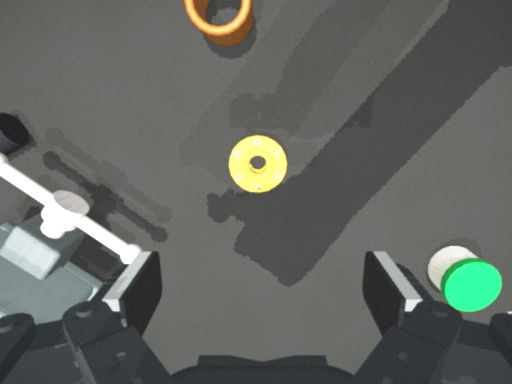

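View pics/s3.png

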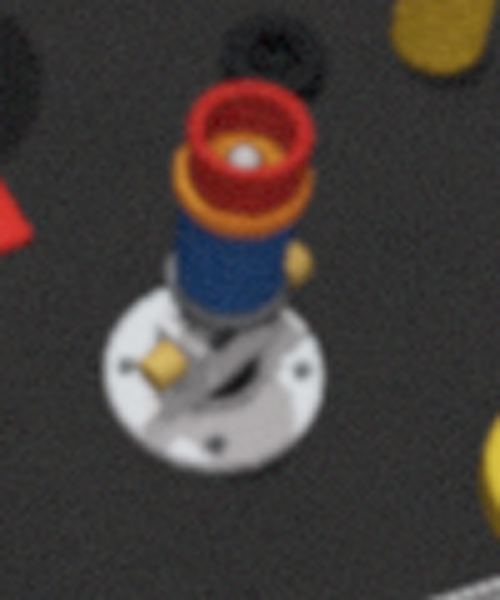

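The gold cup is at (258,164) in the wrist view. The vise handle's end is at (130,253), and I'm measuring its clearance next. The scene crop shows the red helper seated level on the coupler at (250,145).

```bash
python3 - <<'E'
from wr import *; np.set_printoptions(precision=3,suppress=True)
f,w,s=shot("w9")
for u,v in [(130,253),(120,247),(100,235),(85,225),(40,190),(62,215),(30,240)]: print(u,v,np.nanmedian(w[v-2:v+3,u-2:u+3].reshape(-1,3),0))
M=R.from_rotvec(s["tcp_rot"]).as_matrix(); p=(w-[.5016,-.3876,0])
t=p@M; m=(w[...,2]>.012)&(w[...,2]<.2)&(np.hypot(t[...,0],t[...,1])>.034)&(np.abs(t[...,1])<.1)&(np.abs(t[...,0])<.1)
v,u=np.nonzero(m); a=t[m]; ok=u<170; print(np.c_[a[ok][::60],u[ok][::60],v[ok][::60]][:40])
E
```

```text
130 253 [ 0.543 -0.516  0.083]
120 247 [ 0.536 -0.524  0.08 ]
100 235 [ 0.521 -0.538  0.08 ]
85 225 [ 0.509 -0.547  0.08 ]
40 190 [ 0.469 -0.575  0.079]
62 215 [ 0.493 -0.557  0.09 ]
30 240 [ 0.507 -0.588  0.097]
[]
```

The vise handle is 13 cm or more from the cup, so no turn is needed.

```bash
python3 go.py .5016 -.3876 .04; python3 -m crank '.085 -.0005 -.0022 .04 0;.085 0 0 .05 0;.085 0 0 .05 0;.085 0 0 .04 0;.085 0 0 0 0;.085 0 0 0 0;.085 0 0 0 0;.085 0 0 0 0'; python3 go.py .5016 -.3876 .001
```

```text
pos [ 0.5015 -0.3843  0.227 ] closing deg 76.9 delta tool [-0.0008 -0.0033  0.187 ] rows>=3.0 tilt 0.0008 j7 2.22 t 32.75
clock: 33.75
ee_pos: [0.5015, -0.3885, 0.0485]
tcp_rot: [0.361, 3.118, -0.002]
wrist_force: [-0.5, -1.0, -0.7]
finger_gap: 0.0848
grasp_force: 0.0
pos [ 0.5015 -0.3885  0.0485] closing deg 76.8 delta tool [0.0002 0.001  0.0475] rows>=0.8 tilt 0.0028 j7 2.34 t 33.75
```

```bash
python3 -m crank '.085 0 .0006 .02 0;.085 0 0 .015 0;.085 0 0 .01 0;.085 0 0 0 0;.085 0 0 0 0;.085 0 0 0 0'; python3 go.py .5016 -.3876 .001
```

```text
clock: 34.5
ee_pos: [0.501, -0.3877, 0.0024]
tcp_rot: [0.362, 3.12, -0.001]
wrist_force: [0.9, -0.7, -0.5]
finger_gap: 0.0849
grasp_force: 0.0
pos [ 0.501  -0.3877  0.0024] closing deg 76.8 delta tool [-0.0005  0.0003  0.0014] rows>=0.0 tilt 0.0011 j7 2.37 t 34.50
```

```bash
python3 -m crank '.085 -.0005 .0002 .0016 0;.085 0 0 0 0;.085 0 0 0 0;.05 0 0 0 0;.05 0 0 0 0;.05 0 0 0 0;.05 0 0 0 0;.05 0 0 0 0' 50; python3 go.py .5016 -.3876 .001; python3 -m crank '.05 0 0 -.01 0;.05 0 0 -.04 0;.05 0 0 -.05 0;.05 0 0 -.05 0;.05 0 0 -.055 0;.05 0 0 -.055 0;.05 0 0 -.02 0;.05 0 0 0 0;.05 0 0 0 0;.05 0 0 0 0'; python3 go.py .5973 .063 .28; python3 held.py w10 .018 .030
```

```text
clock: 35.5
ee_pos: [0.5014, -0.3872, 0.001]
tcp_rot: [0.362, 3.12, 0.001]
wrist_force: [-1.5, 1.0, 4.9]
finger_gap: 0.0578
grasp_force: 52.3
pos [ 0.5014 -0.3872  0.001 ] closing deg 76.8 delta tool [-0.0003 -0.0003 -0.    ] rows>=0.0 tilt 0.0007 j7 2.37 t 35.50
clock: 36.75
ee_pos: [0.5007, -0.3865, 0.2784]
tcp_rot: [-0.361, -3.118, -0.002]
wrist_force: [-0.1, -0.4, -1.0]
finger_gap: 0.0583
grasp_force: 53.8
pos [ 0.5007 -0.3865  0.2784] closing deg 76.8 delta tool [ 0.0087  0.4597 -0.001 ] rows>=7.4 tilt 0.0032 j7 2.20 t 36.75
held pts 13965 top height 0.0169
held centre tool [-0.0009  0.0001] rms 0.0022 [ 0.002  -0.      0.0334]
offset world [ 0.0009 -0.0001 -0.    ]
tilt slopes [ 0.003 -0.008]
```

View pics/w10.png

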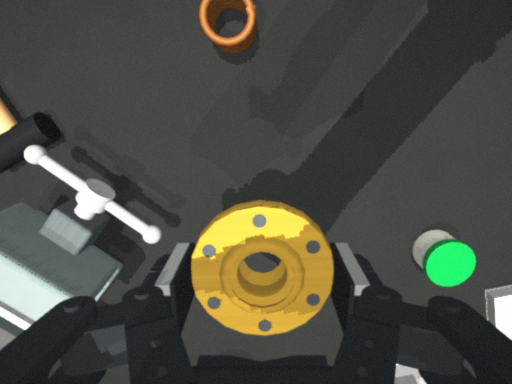

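The wrist view shows the gold cup held level and centred at (262,268), collar side up.

```bash
python3 -m crank '.05 .0008 .046 0 0;.05 .0008 .046 0 0;.05 .0008 .046 0 0;.05 .0008 .046 0 0;.05 .0008 .046 0 0;.05 .001 .046 0 0;.05 .001 .046 0 0;.05 .001 .046 0 0;.05 .001 .046 0 0;.05 .001 .046 0 0;.05 0 0 0 0;.05 0 0 0 0;.05 0 0 0 0;.05 0 0 0 0;.05 0 0 0 0'; python3 go.py .5967 .0633 .2
```

```text
clock: 38.67
ee_pos: [0.5976, 0.0619, 0.2804]
tcp_rot: [0.364, 3.12, 0.0]
wrist_force: [-0.2, -0.4, -0.9]
finger_gap: 0.0582
grasp_force: 53.9
pos [0.5976 0.0619 0.2804] closing deg 76.7 delta tool [0.0012 0.0012 0.0804] rows>=1.3 tilt 0.0003 j7 1.37 t 38.67
```

```bash
python3 -m crank '.05 .001 .001 .02 0;.05 0 0 .025 0;.05 0 0 .018 0;.05 0 0 0 0;.05 0 0 0 0;.05 0 0 0 0;.05 0 0 0 0'; python3 go.py .5967 .0633 .2
```

```text
clock: 39.55
ee_pos: [0.5974, 0.0639, 0.218]
tcp_rot: [0.361, 3.119, 0.001]
wrist_force: [-0.2, 0.8, -0.9]
finger_gap: 0.0583
grasp_force: 53.9
pos [0.5974 0.0639 0.218 ] closing deg 76.8 delta tool [ 0.0005 -0.0007  0.018 ] rows>=0.3 tilt 0.0014 j7 1.39 t 39.55
```

```bash
python3 -m crank '.05 .0006 -.0006 .005 0;.05 0 0 .003 0;.05 0 0 0 0;.05 0 0 0 0;.05 0 0 0 0'; python3 go.py .5967 .0633 .2; python3 -m crank '.05 0 0 .003 0;.05 0 0 .002 0;.05 0 0 .002 0;.05 0 0 .0015 0;.05 0 0 0 0;.05 0 0 0 0;.05 0 0 0 0'; python3 go.py .5967 .0633 .2
```

```text
clock: 40.17
ee_pos: [0.5963, 0.0634, 0.2094]
tcp_rot: [0.362, 3.12, 0.0]
wrist_force: [1.0, -0.9, -0.8]
finger_gap: 0.0582
grasp_force: 53.9
pos [0.5963 0.0634 0.2094] closing deg 76.8 delta tool [-0.0004  0.      0.0094] rows>=0.2 tilt 0.0003 j7 1.40 t 40.17
clock: 41.05
ee_pos: [0.5962, 0.0634, 0.2009]
tcp_rot: [0.362, 3.121, 0.0]
wrist_force: [1.1, -0.0, -0.3]
finger_gap: 0.058
grasp_force: 53.9
pos [0.5962 0.0634 0.2009] closing deg 76.8 delta tool [-0.0005  0.      0.0009] rows>=0.0 tilt 0.0002 j7 1.40 t 41.05
```

```bash
python3 -m crank '.05 -.0003 0 .0007 0;.05 0 0 .0006 0;.05 0 0 0 0;.05 0 0 0 0;.05 0 0 0 0'; python3 go.py .5967 .0633 .2
```

```text
clock: 41.68
ee_pos: [0.5967, 0.0632, 0.2003]
tcp_rot: [0.362, 3.12, 0.001]
wrist_force: [-1.9, -0.0, 4.7]
finger_gap: 0.0581
grasp_force: 54.3
pos [0.5967 0.0632 0.2003] closing deg 76.8 delta tool [0.     0.0001 0.0003] rows>=0.0 tilt 0.0007 j7 1.41 t 41.67
```

Contact is at the expected height, so I'll release, withdraw upward and check.

```bash
python3 -m crank '.085 0 0 0 0;.085 0 0 0 0;.085 0 0 0 0;.085 0 0 0 0;.085 0 0 -.02 0;.085 0 0 -.035 0;.085 0 0 -.035 0;.085 0 -.05 0 0;.085 0 -.05 0 0;.085 0 -.05 0 0;.085 0 0 0 0;.085 0 0 0 0;.085 0 0 0 0'; python3 - <<'E'
from h import *; from bench import eyes
ims=[]
for n,(y,x) in {"scene":((120,230),),"side":((100,160),)}.items() if 0 else {"scene":(110,230),"side":(110,160)}.items():
    f=eyes.grab_frame(n);w=cloud(f); q=top(w,(.597,.063),.045,.212,.2195)
    if len(q)>10:
        c,e,m=fit(q,.030); A=np.c_[q[:,:2]-c,np.ones(len(q))]; print(n,len(q),c,e,m,q[:,2].mean(),np.linalg.lstsq(A,q[:,2],rcond=None)[0])
    ims.append(cv2.resize(f["image"][y:y+150,x:x+100],(400,600),interpolation=cv2.INTER_CUBIC))
cv2.imwrite("pics/fin.png",np.hstack(ims))
E
```

```text
clock: 43.3
ee_pos: [0.5626, -0.0809, 0.2892]
tcp_rot: [-0.357, -3.121, -0.001]
wrist_force: [0.2, -0.4, -0.4]
finger_gap: 0.085
grasp_force: 0.0
scene 357 [0.59748522 0.06358806] 0.0007852511037593495 [0.5973656  0.06392123 0.03079814] 0.21749120895773558 [-0.01963693  0.00924034  0.21755022]
side 336 [0.59672104 0.06391928] 0.0007425410657448483 [0.59571851 0.06350874 0.03080667] 0.21706351709303148 [ 0.00091697 -0.02230472  0.21712871]
```

View pics/fin.png

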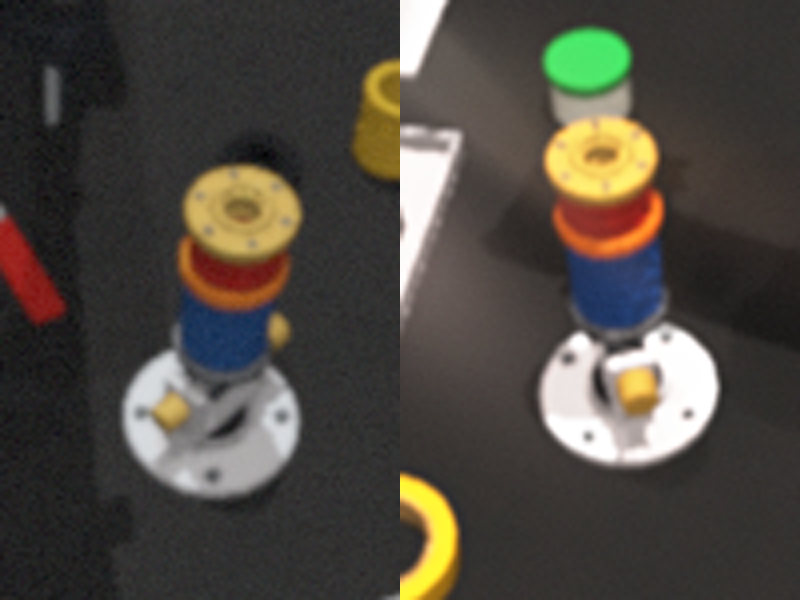

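Both views show the full stack upright and level: blue, orange, red, then gold on top at (243,210) and (600,157). The flange top measures 217 mm, as specified, and the gripper is clear.

```bash
python3 -c "
from bench import ctrl; print(ctrl.finish_job())"
```

```text
the job is handed in; nothing more can be done
None
```

The job is handed in: the blue main spring, orange coupler, red helper spring and gold cup are stacked on the damper in that order, level and released, with the cup's flange top at the expected 217 mm, after about 43 s of robot time.

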